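# Show the notched glass plate to the label scanner

### The job

Two glass plates stand on edge in slotted stands, each with a paper label on one face of its frosted end; only one of them has a small notch cut out of the upper corner of that end. Take the notched plate by its clear glass (fingers off the frosted end), lift it out and hold it up to the scanner with the label turned upward, looking squarely into the slanting scanner window, centred, long edge level and about 10 cm from the window. Finish while still holding it there, still in the air; do not touch the scanner, and leave the other plate, the beaker and the tin where they are.

Things in the scene. Friction and masses are not known exactly. Their poses are not given: they have to be found in the camera images.
- notched_plate_center (a point): Centre of the notched plate: clear pale glass, 96 mm long (x), 8 thick (y), 60 high (z), 0.11 kg, on edge in a stand. Its own axes: x along it to the frosted end, y out of the label face, z to its upper edge. x from +18 to +48 mm is frosted white, with a 10 x 10 mm notch in its upper outer corner. Facing the label, notch up, the frosted end is on the left.
- plate_label (a point): Middle of the label face of the notched plate's frosted end: 33 mm along +x and 4 mm along +y from the plate's centre; same axes (y points out of the label). A white paper label with dark bars is stuck around here; the back face of the frosted end is bare.
- plain_plate_center (a point): Centre of the other plate, same size, glass and axes, also with a frosted end at +x and a label on its +y face, but without a notch. It stays in its stand.
- stand_a: Fixed grey and black slotted block holding the notched plate: 90 x 50 mm, 22 mm high, origin at the centre of its underside. Slot along its x axis, 10 mm wide, open above and at the ends, floor 6 mm up: the plate stands from 6 to 66 mm above the worktop and comes out straight up. The two stands may trade places.
- stand_b: The same kind of block; it holds the plain plate.
- scanner: Fixed label scanner on a stand: grey base 110 x 100 x 14 mm, origin under its centre, steel post 42 mm behind (+x), white head 74 mm wide at the top, highest point 0.33 m. x points away from the robot side, y left, z up. The window is on the head's front and looks along the scanner's -x, sloping 40 degrees below level.
- scanner_window (a point): Centre of the scanner's dark red window, 280 mm above the worktop, 20 mm in front (-x) of the scanner's origin; axes as the scanner's body (not tilted).
- scan_spot (a point): Point 100 mm straight out from the window along its line of sight (77 mm to scanner -x and 64 mm lower than the window): where the middle of the label belongs; axes as the scanner's body.
- beaker: Small beaker, 53 mm across, 69 mm high, origin at the centre of its underside; stays where it is.
- small_tin: Grey lidded tin, 71 mm across, 68 mm high, origin at the centre of its underside; stays where it is.
Not all that is in view belongs to the job. What is shaped like the part that bears notched_plate_center but green or purple is not meant.

How it is judged (in metres and radians):
On the way:
1. the notched plate is lifted clear of its stand, held in the fingers (height (world z) of notched_plate_center above 0.11 m and contact force between the fingers and notched_plate above 1 N), for 0.2 s.
At the end, for the whole second after the job is handed in: Notched plate held still in the air by its clear glass (grasp 9 mm or more off the frosting), label within 25 mm of the scan spot and facing the window (window within 30 mm of the label normal, 7 to 13 cm out), long edge level within 0.2 rad; scanner untouched, plain plate, beaker, tin not moved (distance between plate_label and scan_spot below 0.025 m and y of scanner_window in the frame of plate_label between 0.07 and 0.13 m and x of scanner_window in the frame of plate_label between -0.03 and 0.03 m and z of scanner_window in the frame of plate_label between -0.03 and 0.03 m and angle between plate_label's own x axis and vertical between 1.37 and 1.77 rad and height (world z) of notched_plate_center above 0.12 m and contact force between the fingers and notched_plate above 1 N and x of the grasp point in the frame of plate_label below -0.024 m and contact force between notched_plate and scanner below 0.1 N and linear speed of notched_plate below 0.03 m/s and distance of plain_plate_center from where it was at the start of the episode below 0.012 m and distance of each of beaker, small_tin from where it was at the start of the episode below 0.015 m); the arm keeps its last pose, push and grip.
It fails at once if the scanner is touched or bumped (contact force between any of the arm, the fingers, notched_plate and scanner above 2 N).
It fails at once if the plain plate, the beaker or the tin is moved (distance of plain_plate_center from where it was at the start of the episode above 0.015 m or distance of any of beaker, small_tin from where it was at the start of the episode above 0.02 m).
It also fails if it takes over 35 s, if anything falls off the work surface, if the arm or the gripper's body presses on something with over 40 N, if the wrist force passes 120 N, or if a joint passes its speed limit or range.

### The arm

A 6-joint arm with a two-finger parallel gripper is mounted at the origin on a cart in front of the work surface, level with it; the furniture and walls round the work are solid. World frame = base frame: x ahead of the robot, y to its left, z up, the work surface at z = 0. Lengths are in m, angles in degrees, forces in N, time in s.
With the tool pointing down it reaches from about 0.35 to 0.875 m from the base axis. Payload 4.2 kg.
Tool frame: the origin (TCP) lies between the finger pads; the fingertips stand 8 mm ahead of it and the grasp point (between the pads) lies 11 mm behind it; z points along the fingers, y is the line along which they close (so a half turn about z gives the same grasp; the last joint's range is limited). The gripper opens to 87 mm and grips with 3 to 60 N. Pads are 19 mm wide; open, the fingers measure 117 mm over their backs; the gripper's body (75 mm by 190 mm) begins 51 mm behind the grasp point.
Start: joints at [-50.271, 22.042, 0.453, 0, -68.411, -14.817], TCP at [0.263, -0.567, 0.231] pointing down, gripper open.
Joint ranges: [-179.83, 179.83], [-69.29, 118.12], [-61.27, 80.66], [-181.25, 117.63], [-171.15, -9.14], [-177.46, 177.46]. Speed limits (degrees/s): [159.86, 159.86, 180, 180, 180, 180].

### API

Orientations are given as a 3x3 rotation matrix whose columns are the frame's x, y, z axes.
In Python, from station import sense, capture, camera_model, finish_job, find_in gives the robot as it stands. The module is installed in compiled form; this text tells all that it offers.
- The arm moves only by the tool arm_command, never from a script. Its argument "motion" is a list of rows, each a list of 7 numbers: the finger opening in mm, from 0 to 87, then the shift along the tool's x, y, z in mm, then the turn, a rotation vector about the tool's x, y, z in rad. In form: [[jaw, dx, dy, dz, rx, ry, rz], ...]. A call has 1 to 8 rows; each row shifts and turns the commanded pose from where the row before left it, along the tool's axes as they then stand; what a row does not reach is not made up. A row lasts 1/10 s, in which the tool goes at most 50 mm and 8.59 degrees, less where a joint would pass 70% of its speed; a pose out of reach is approached as far as the arm can. A call with a gripper value outside its range is refused whole. The fingers move at their own pace and stop on an object; the grip force is fixed at half the most. Time passes only in rows, so rows that do not move let the fingers close. It gives the time, the measured TCP pose, the force, the opening and the grip force at its end, in the units of the state.
- sense(): the state, without advancing time (a new reading comes with each control period).
- capture(name): name is "scene" or "top" or "wrist"; returns the picture (420x560x3 uint8, red, green, blue); there is no depth.
- camera_model(name): a dict with "fx", "fy", "cx", "cy" (pixels), "R" (3x3) and "t" (3): a world point X has camera coordinates R X + t. Camera axes: x right, y down, z forward; pixel columns grow to the right and rows downward; lengths in m; the calibration is good to about 2 mm. A picture is of the moment at which its call begins: read the wrist's pose just before it. camera_model takes no time and is no camera call; for the wrist camera it gives the pose at the moment of the call.
- finish_job(): hands the job in; it is judged then, once.
Trained networks look in the newest picture that a camera, given by its name, has taken for a name from the list of things; names that differ only in an ending like _2 or _b are one class to them, and where a whole thing is asked for, a point or a joint stands for the part that bears it (a point fixed in the world has none). Each returns a list of dicts, best first, with "p" (0 to 1); they miss things now and then, are a little off and sometimes report something else, mostly with a low value. They report only what shows in the picture. A call takes as long as a camera call. They do not tell look-alikes from the thing itself.
- find_in(target, camera): "location" ([row, column] in pixels, amid what is visible of it).
The state is a dict: "time_s": time; "joints": joint angles; "joint_velocities": joint speeds; "effort": joint torques, N m; "tcp_pos": TCP position; "ee_rot": TCP orientation; "wrist_force": force on the tool from outside, world axes, zero at the start; "moment": the same for the moment, N m; "gripper_width": opening from 0.0 (shut) to 1.0 (fully open); "gripper_force": force on a finger pad.
Only numpy, scipy, OpenCV 4.12 (cv2) and the standard library are available. Lean on these libraries where they do the work, as an engineer would, in place of code of your own. Each camera call takes 0.05 s, during which the arm holds its last target. There are 200 camera calls.

## Working session

There is one attempt and no reset: what is moved stays moved. The work goes in short steps, Python scripts to look and compute and a tool call to move; the robot and the scene stay as the last step left them, time stands still between calls to the robot, and variables do not carry over. Pictures are saved under pics/ and viewed, at most 10 in all, crops included, and the job is handed in when it is done.

Besides the shell and the picture viewer there is one more tool, called as name([rows], argument=value, ...), one row to a line, values as JSON. arm_command: Moves the arm, as the interface text tells. Its arguments: {"type":"object","properties":{"motion":{"type":"array"}},"required":["motion"]}

```bash
mkdir -p pics; python3 - <<'E'
from station import *
import cv2,numpy as np
ims=[]
for c in ["scene","top"]:
    im=capture(c); cv2.imwrite(f"pics/{c}0.png",im[:,:,::-1]); ims.append(im)
    m=camera_model(c); print(c,m["fx"],m["cx"],m["cy"],np.round(m["R"],3).tolist(),np.round(m["t"],3).tolist())
    for t in ["notched_plate_center","plate_label","stand_a","scanner","scanner_window","beaker","small_tin"]:
        print(t,[(np.round(d["location"]).tolist(),round(d["p"],2)) for d in find_in(t,c)[:4]])
print(sense())
E
```

```text
scene 423.3809370122216 282.2663535938777 206.772891868266 [[-0.861, -0.509, 0.001], [-0.365, 0.616, -0.698], [0.355, -0.601, -0.716]] [0.488, 0.281, 1.028]
notched_plate_center [([234.0, 308.0], 0.9), ([355.0, 220.0], 0.75), ([271.0, 292.0], 0.67)]
plate_label [([355.0, 218.0], 0.84), ([272.0, 292.0], 0.69), ([238.0, 306.0], 0.55), ([320.0, 264.0], 0.27)]
stand_a [([320.0, 265.0], 0.9), ([248.0, 300.0], 0.54)]
scanner [([132.0, 306.0], 0.86)]
scanner_window [([133.0, 308.0], 0.78)]
beaker [([200.0, 357.0], 0.65), ([127.0, 305.0], 0.38)]
small_tin [([206.0, 285.0], 0.81)]
top 390.63235690481355 282.4032754953251 205.77068287473492 [[-0.002, -1.0, -0.013], [-0.993, 0.003, -0.117], [0.117, 0.013, -0.993]] [0.073, 0.575, 1.071]
notched_plate_center [([235.0, 166.0], 0.72), ([239.0, 300.0], 0.5)]
plate_label [([234.0, 162.0], 0.65), ([245.0, 260.0], 0.44)]
stand_a [([243.0, 214.0], 0.89), ([232.0, 307.0], 0.78)]
scanner []
scanner_window [([164.0, 433.0], 0.68)]
beaker [([256.0, 381.0], 0.79)]
small_tin [([192.0, 328.0], 0.88)]
{'time_s': 0.8, 'joints': array([-5.02696764e+01,  2.20376024e+01,  4.53064762e-01, -9.16833182e-04,
       -6.84102024e+01, -1.48155479e+01]), 'joint_velocities': array([ 0.06609356, -0.02399766,  0.06811325,  0.03201708, -0.05865135,
        0.04546776]), 'effort': array([ 3.57102635e-04, -3.90406680e+01,  1.87614173e+01,  4.22402903e+00,
        1.55595539e-02, -2.41190611e-05]), 'tcp_pos': array([ 0.26330139, -0.56680961,  0.2305937 ]), 'ee_rot': array([[-9.06937884e-01, -4.21264371e-01,  7.01217230e-05],
       [-4.21264375e-01,  9.06937882e-01, -6.10925125e-05],
       [-3.78599482e-05, -8.49468978e-05, -9.99999996e-01]]), 'wrist_force': array([-0.06385878, -0.43399464, -0.01325676]), 'moment': array([ 0.03338195, -0.04190821,  0.01359297]), 'gripper_force': 0.0, 'gripper_width': 1.0030012721915371}
```

View pics/scene0.png

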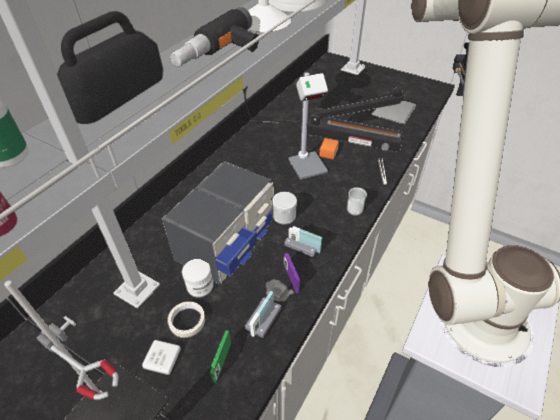

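View pics/top0.png

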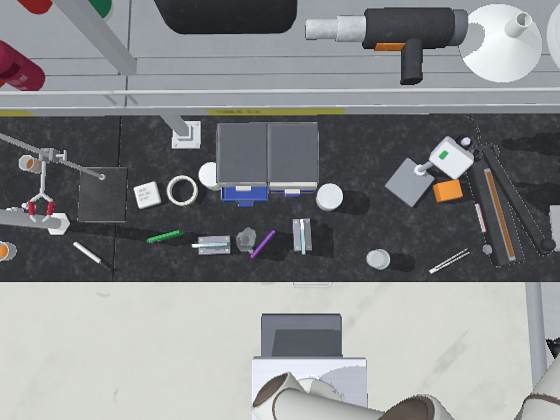

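The scene view shows two clear plates in stands, at (240,303) and (313,263) in (row, col). In the top view they are at (236,302) and (244,212). The look-alikes are green (355,220) and purple (271,292). The scanner is at (130,308) and the tin at (206,285). The beaker is at (200,357). Next I'll check the plates up close.

```bash
python3 - <<'E'
import cv2,numpy as np
s=cv2.imread("pics/scene0.png");t=cv2.imread("pics/top0.png")
def c(im,r,q,h=25):  # h half
    return cv2.resize(im[r-h:r+h,q-h:q+h],(266,290),interpolation=cv2.INTER_CUBIC)
a=np.hstack([c(s,240,303),c(s,313,263,30),c(s,125,310,60)])
b=np.hstack([c(t,236,302),c(t,244,214),c(t,172,430,40)])
cv2.imwrite("pics/crop1.png",np.vstack([a,b]))
E
```

```text
(no output)
```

View pics/crop1.png

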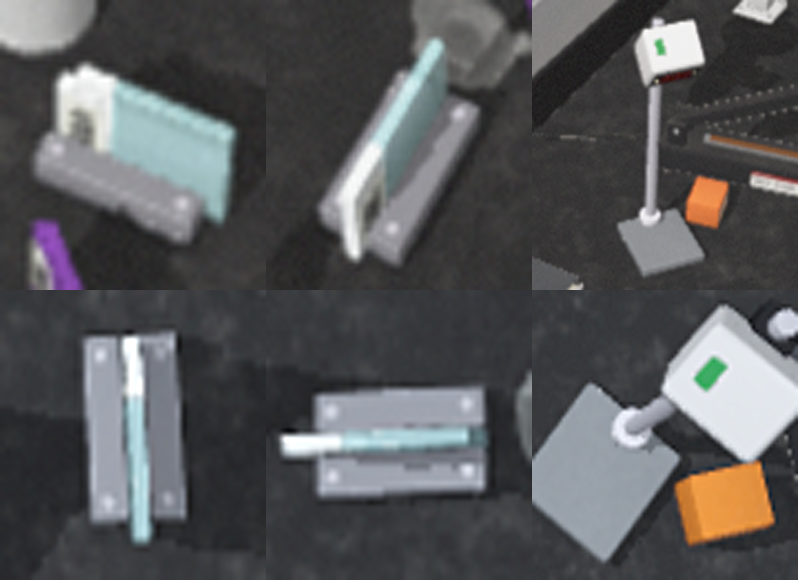

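```bash
cat > h.py <<'E'
from station import *
import numpy as np, cv2
from scipy.spatial.transform import Rotation as Ro
def ray(rc,z,m):
    d=m["R"].T@np.array([(rc[1]-m["cx"])/m["fx"],(rc[0]-m["cy"])/m["fy"],1]); C=-m["R"].T@m["t"]
    return C+d*(z-C[2])/d[2]
def proj(X,m):
    p=m["R"]@np.asarray(X)+m["t"]; return np.round([m["cy"]+m["fy"]*p[1]/p[2],m["cx"]+m["fx"]*p[0]/p[2]],1)
E
python3 - <<'E'
from h import *
m=camera_model("top"); ms=camera_model("scene")
P=lambda n,r,c,z:print(n,np.round(ray((r,c),z,m),4))
P("p1 frosted",219.6,301.6,.066);P("p1 clear",254.1,303.5,.066)
P("p2 frosted",243.8,192,.066);P("p2 clear",243,229,.066)
im=cv2.imread("pics/top0.png"); 
g=im[155:210,380:437].astype(int)
# base mask: bluish-grey flat region by flood fill
mask=np.zeros((422,562),np.uint8); cv2.floodFill(im.copy(),mask,(405,185),255,(14,)*3,(14,)*3,4|cv2.FLOODFILL_MASK_ONLY|cv2.FLOODFILL_FIXED_RANGE|(255<<8))
mask=mask[1:-1,1:-1]; pts=np.argwhere(mask)
print(len(pts),pts.min(0),pts.max(0))
W=np.array([ray(p,.014,m)[:2] for p in pts]); r=cv2.minAreaRect((W*1000).astype(np.float32)); print(r)
for c in [(157.9,408),(177.8,434.5),(206.5,412.6),(183,386)]: P("c",*c,.014)
P("post foot",171,420,.02)
P("tin",197,329,.068);P("beaker",250,378,.069)
print(proj([0.263,-.567,.231],m))
E
```

```text
p1 frosted [0.5334 0.0189 0.066 ]
p1 clear [0.4397 0.0145 0.066 ]
p2 frosted [0.4681 0.3179 0.066 ]
p2 clear [0.4701 0.2169 0.066 ]
1121 [158 386] [205 433]
((647.6732788085938, -295.0850830078125), (96.38921356201172, 107.72177124023438), 50.573150634765625)
c [ 0.7169 -0.294   0.014 ]
c [ 0.6577 -0.368   0.014 ]
c [ 0.5744 -0.3016  0.014 ]
c [ 0.6431 -0.2277  0.014 ]
post foot [ 0.6767 -0.3251  0.02  ]
tin [ 0.5952 -0.0567  0.068 ]
beaker [ 0.4503 -0.1862  0.069 ]
[334.4 569.8]
```

```bash
cat >> h.py <<'E'
def Rz(yaw): # tool down, tool x at yaw (deg)
    c,s=np.cos(np.radians(yaw)),np.sin(np.radians(yaw)); return np.array([[c,s,0],[s,-c,0],[0,0,-1.]])
def plan(p0,R0,p1,turn_tool,n,jaw):
    """n rows from pose 0 to p1, turning by rotvec turn_tool (tool frame) evenly; rounded, rounding not accumulated"""
    p,R=np.array(p0,float),np.array(R0); rows=[]
    for k in range(1,n+1):
        pt=p0+(p1-p0)*k/n; Rt=R0@Ro.from_rotvec(turn_tool*k/n).as_matrix()
        d=np.round(R.T@(pt-p)*1000,1); w=np.round(Ro.from_matrix(R.T@Rt).as_rotvec(),3)+0.
        rows.append([jaw,*(d+0.).tolist(),*w.tolist()]); p=p+R@(d/1000); R=R@Ro.from_rotvec(w).as_matrix()
    for i in range(0,n,8): print(str(rows[i:i+8]).replace(" ",""))
    print("end",np.round(p,4),np.round(R,3).tolist())
E
python3 - <<'E'
from h import *
m=camera_model("top");ms=camera_model("scene")
w=np.array([.633,-.282,.28]); print("window",proj(w,m),proj(w,ms))
c=camera_model("wrist"); s=sense(); C=-c["R"].T@c["t"]
print("cam in tool",np.round(s["ee_rot"].T@(C-s["tcp_pos"]),3),np.round(c["R"]@s["ee_rot"],2).tolist(),c["fx"])
plan(s["tcp_pos"],s["ee_rot"],np.array([.46,.016,.25]),np.array([0,0,-np.radians(157.8)]),20,60)
E
```

```text
window [166.3 440.9] [ 96.3 312.5]
cam in tool [ 0.069 -0.001 -0.154] [[-0.0, 1.0, 0.0], [-0.97, -0.0, -0.26], [-0.26, -0.0, 0.97]] 348.1861877997705
[[60,-21.2,22.3,-1.0,0.0,0.0,-0.138],[60,-24.1,19.1,-0.9,0.0,0.0,-0.137],[60,-26.4,15.7,-1.0,0.0,0.0,-0.138],[60,-28.4,11.9,-1.0,0.0,0.0,-0.138],[60,-29.7,7.9,-1.0,0.0,0.0,-0.138],[60,-30.5,3.8,-0.9,0.0,0.0,-0.137],[60,-30.8,-0.5,-1.0,0.0,0.0,-0.138],[60,-30.4,-4.7,-1.0,0.0,0.0,-0.138]]
[[60,-29.4,-8.9,-0.9,0.0,0.0,-0.137],[60,-28.0,-12.7,-1.0,0.0,0.0,-0.138],[60,-26.0,-16.6,-1.0,0.0,0.0,-0.138],[60,-23.4,-19.9,-1.0,0.0,0.0,-0.137],[60,-20.5,-22.9,-0.9,0.0,0.0,-0.138],[60,-17.1,-25.5,-1.0,0.0,0.0,-0.138],[60,-13.5,-27.7,-1.0,0.0,0.0,-0.138],[60,-9.5,-29.2,-0.9,0.0,0.0,-0.137]]
[[60,-5.5,-30.3,-1.0,0.0,0.0,-0.138],[60,-1.2,-30.7,-1.0,0.0,0.0,-0.138],[60,3.0,-30.6,-1.0,0.0,0.0,-0.137],[60,7.1,-30.0,-0.9,0.0,0.0,-0.138]]
end [0.46  0.016 0.25 ] [[0.999, 0.047, 0.0], [0.047, -0.999, -0.0], [0.0, 0.0, -1.0]]
```

arm_command([
  [60,-21.2,22.3,-1.0,0.0,0.0,-0.138],
  [60,-24.1,19.1,-0.9,0.0,0.0,-0.137],
  [60,-26.4,15.7,-1.0,0.0,0.0,-0.138],
  [60,-28.4,11.9,-1.0,0.0,0.0,-0.138],
  [60,-29.7,7.9,-1.0,0.0,0.0,-0.138],
  [60,-30.5,3.8,-0.9,0.0,0.0,-0.137],
  [60,-30.8,-0.5,-1.0,0.0,0.0,-0.138],
  [60,-30.4,-4.7,-1.0,0.0,0.0,-0.138],
])

```text
time_s: 1.6
tcp_pos: [0.3422, -0.3325, 0.2386]
ee_rot: [[-0.028, -1.0, 0.001], [-1.0, 0.028, -0.0], [0.0, -0.001, -1.0]]
wrist_force: [0.8, 0.3, 0.3]
gripper_width: 0.692
gripper_force: 0.0
```

arm_command([
  [60,-29.4,-8.9,-0.9,0.0,0.0,-0.137],
  [60,-28.0,-12.7,-1.0,0.0,0.0,-0.138],
  [60,-26.0,-16.6,-1.0,0.0,0.0,-0.138],
  [60,-23.4,-19.9,-1.0,0.0,0.0,-0.137],
  [60,-20.5,-22.9,-0.9,0.0,0.0,-0.138],
  [60,-17.1,-25.5,-1.0,0.0,0.0,-0.138],
  [60,-13.5,-27.7,-1.0,0.0,0.0,-0.138],
  [60,-9.5,-29.2,-0.9,0.0,0.0,-0.137],
])

```text
time_s: 2.4
tcp_pos: [0.4209, -0.0994, 0.2465]
ee_rot: [[0.879, -0.478, 0.001], [-0.478, -0.879, 0.0], [0.001, -0.001, -1.0]]
wrist_force: [-0.0, -0.1, -0.1]
gripper_width: 0.688
gripper_force: 0.0
```

arm_command([
  [60,-5.5,-30.3,-1.0,0.0,0.0,-0.138],
  [60,-1.2,-30.7,-1.0,0.0,0.0,-0.138],
  [60,3.0,-30.6,-1.0,0.0,0.0,-0.137],
  [60,7.1,-30.0,-0.9,0.0,0.0,-0.138],
  [60,0,0,0,0,0,0],
])

```text
time_s: 2.9
tcp_pos: [0.4612, 0.0186, 0.2502]
ee_rot: [[0.999, 0.053, 0.001], [0.053, -0.999, 0.0], [0.001, -0.0, -1.0]]
wrist_force: [0.0, -0.1, -0.2]
gripper_width: 0.686
gripper_force: 0.0
```

```bash
python3 - <<'E'
from h import *
s=sense(); m=camera_model("wrist"); im=capture("wrist"); cv2.imwrite("pics/w1.png",im[:,:,::-1])
print(s["time_s"],s["tcp_pos"],np.round(s["ee_rot"],3).tolist(),np.round(s["joints"],1))
for p in [(.5334,.0189,.066),(.4397,.0145,.066)]: print(proj(p,m))
E
```

```text
2.9 [0.46123356 0.01859158 0.25020698] [[0.999, 0.053, 0.001], [0.053, -0.999, 0.0], [0.001, -0.0, -1.0]] [ 22.6   4.9 -19.5   0.  -65.4  70.5]
[114.7 276.7]
[211.2 276.1]
```

View pics/w1.png

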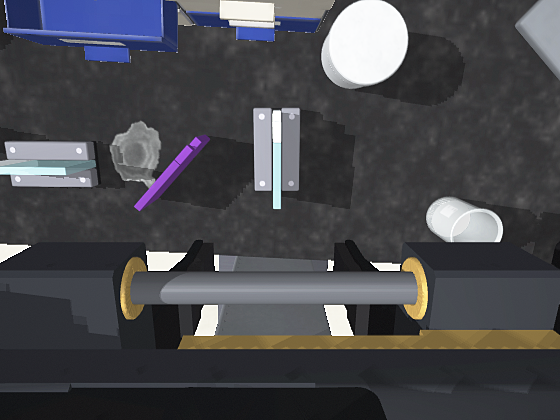

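The wrist view shows the right-hand plate at rows 110–208, column 277, upright in its stand with the frosted end at the top. The purple decoy is at (172,172). I'll zoom in on the frosted end to look for the notch.

```bash
python3 - <<'E'
import cv2,numpy as np
w=cv2.imread("pics/w1.png");s=cv2.imread("pics/scene0.png")
z=lambda im,r0,r1,c0,c1:cv2.resize(im[r0:r1,c0:c1],(260,400),interpolation=cv2.INTER_NEAREST)
cv2.imwrite("pics/crop2.png",np.hstack([z(w,100,160,257,296),z(s,222,252,284,304),z(s,306,345,243,269)]))
E
```

```text
(no output)
```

View pics/crop2.png

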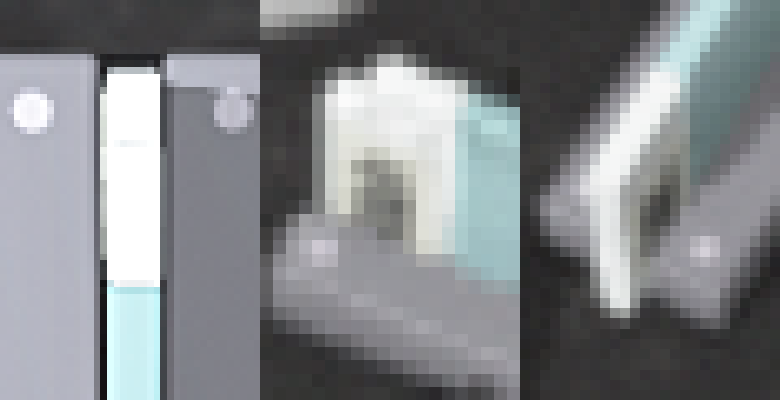

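The right-hand plate, at (110–208, 277) in the wrist view, has a step line at the notch and a cut upper corner. The left plate's corner is sharp, so the right-hand plate is the notched one. Now I'll locate it precisely.

```bash
python3 - <<'E'
from h import *
s=sense(); m=camera_model("wrist"); im=cv2.imread("pics/w1.png").astype(int)
b=(im[:,:,0]>200)&(im[:,:,1]>190)
for r in (130,148,160,180,195,203):
    c=[x for x in range(262,292) if b[r,x]]; print(r,c[0],c[-1],len(c),np.round(ray((r,(c[0]+c[-1])/2),.066,m),4))
col=[r for r in range(150,225) if b[r,277]]; print(col[-1])
print("frost line",ray((143.2-.5,276.5),.066,m),"clear end",ray((col[-1]+.5,276.5),.066,m),"notch end",ray((109.7,276.5),.056,m))
E
```

```text
130 273 280 8 [0.5184 0.0169 0.066 ]
148 273 280 8 [0.5015 0.016  0.066 ]
160 273 280 8 [0.49   0.0155 0.066 ]
180 273 280 8 [0.4704 0.0145 0.066 ]
195 273 280 8 [0.4554 0.0137 0.066 ]
203 273 280 8 [0.4472 0.0133 0.066 ]
208
frost line [0.50653714 0.01630069 0.066     ] clear end [0.44147951 0.0130132  0.066     ] notch end [0.53703275 0.01775049 0.056     ]
```

arm_command([
  [60,13.6,4.5,20,0,0,0],
  [60,0,0,40,0,0,0],
  [60,0,0,40,0,0,0],
  [60,0,0,40,0,0,0],
  [60,0,0,38,0,0,0],
  [60,0,0,25,0,0,0],
  [60,0,0,10,0,0,0],
  [60,0,0,0,0,0,0],
])

```text
time_s: 3.75
tcp_pos: [0.4731, 0.0114, 0.0361]
ee_rot: [[0.999, 0.046, -0.003], [0.046, -0.999, -0.001], [-0.003, 0.001, -1.0]]
wrist_force: [0.1, -1.2, -0.0]
gripper_width: 0.691
gripper_force: 0.0
```

arm_command([
  [60,0,0,0,0,0,0],
  [60,0,0,0,0,0,0],
])

```text
time_s: 3.95
tcp_pos: [0.475, 0.0125, 0.0385]
ee_rot: [[0.999, 0.047, 0.003], [0.047, -0.999, 0.001], [0.003, -0.001, -1.0]]
wrist_force: [-0.5, -0.5, -0.4]
gripper_width: 0.69
gripper_force: 0.0
```

arm_command([
  [60,0,-2.5,1,0,0,0],
  [25,0,0,0,0,0,0],
  [25,0,0,0,0,0,0],
  [25,0,0,0,0,0,0],
  [0,0,0,0,0,0,0],
  [0,0,0,0,0,0,0],
  [0,0,0,0,0,0,0],
])

```text
time_s: 4.65
tcp_pos: [0.4736, 0.0147, 0.0359]
ee_rot: [[0.999, 0.047, -0.0], [0.047, -0.999, -0.0], [-0.0, 0.0, -1.0]]
wrist_force: [0.6, -0.1, -0.5]
gripper_width: 0.232
gripper_force: 0.0
```

arm_command([
  [0,0,0,0,0,0,0],
  [0,0,0,0,0,0,0],
  [0,0,0,0,0,0,0],
])

```text
time_s: 4.95
tcp_pos: [0.4737, 0.0153, 0.0358]
ee_rot: [[0.999, 0.048, 0.0], [0.048, -0.999, 0.001], [0.0, -0.001, -1.0]]
wrist_force: [-1.2, 5.7, -1.3]
gripper_width: 0.09
gripper_force: 29.9
```

arm_command([
  [0,0,0,-10,0,0,0],
  [0,0,0,-20,0,0,0],
  [0,0,0,-30,0,0,0],
  [0,0,0,-35,0,0,0],
  [0,0,0,-35,0,0,0],
  [0,0,0,-35,0,0,0],
  [0,0,0,-25,0,0,0],
  [0,0,0,0,0,0,0],
])

```text
time_s: 5.75
tcp_pos: [0.4755, 0.0148, 0.2299]
ee_rot: [[0.999, 0.047, 0.008], [0.047, -0.999, 0.002], [0.008, -0.001, -1.0]]
wrist_force: [0.6, -0.7, -0.7]
gripper_width: 0.089
gripper_force: 30.0
```

arm_command([
  [0,0,0,0,0,0,0],
  [0,0,0,0,0,0,0],
  [0,0,0,0,0,0,0],
])

```text
time_s: 6.05
tcp_pos: [0.4728, 0.0144, 0.2244]
ee_rot: [[0.999, 0.047, -0.003], [0.047, -0.999, -0.001], [-0.003, 0.001, -1.0]]
wrist_force: [-0.0, 0.0, -0.6]
gripper_width: 0.088
gripper_force: 30.0
```

```bash
python3 - <<'E'
from h import *
s=sense(); m=camera_model("wrist"); im=capture("wrist"); sc=capture("scene")
cv2.imwrite("pics/w2.png",np.hstack([im[:,:,::-1][60:300,200:360],sc[:,:,::-1][150:390,200:440]]))
print(s["time_s"],np.round(s["tcp_pos"],4),np.round(s["ee_rot"],3).tolist(),s["gripper_force"],s["gripper_width"])
t=s["tcp_pos"]; R=s["ee_rot"]
for x in (14-48,14+18,14+48): print(x,proj(t+R@np.array([x,0,-29.])/1e3,m))
E
```

```text
6.05 [0.4728 0.0144 0.2244] [[0.999, 0.047, -0.003], [0.047, -0.999, -0.001], [-0.003, 0.001, -1.0]] 29.969560193130746 0.08762110938652627
-34 [371.7 273. ]
32 [223.3 272.7]
62 [142.2 272.5]
```

View pics/w2.png

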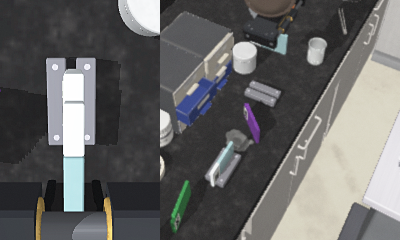

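```bash
python3 - <<'E'
from h import *
s=sense(); R0=s["ee_rot"]
wp=np.array([.50,-.109,.25])
Rd=Rz(-130); t=Ro.from_matrix(R0.T@Rd).as_rotvec(); print(t,np.linalg.norm(t))
plan(s["tcp_pos"],R0,wp,t,23,0)
E
```

```text
[3.21383267e-03 3.75688237e-04 2.31598338e+00] 2.315985636757507
[[0,0.9,5.4,-1.1,0.0,0.0,0.101],[0,1.5,5.3,-1.1,0.0,0.0,0.1],[0,1.9,5.1,-1.1,0.0,0.0,0.101],[0,2.5,4.9,-1.1,0.001,0.0,0.101],[0,3.0,4.7,-1.1,0.0,0.0,0.1],[0,3.4,4.3,-1.1,0.0,0.0,0.101],[0,3.8,3.9,-1.1,0.0,0.0,0.101],[0,4.2,3.5,-1.1,0.0,0.0,0.101]]
[[0,4.6,3.1,-1.1,0.0,0.0,0.1],[0,4.8,2.7,-1.1,0.0,0.0,0.101],[0,5.1,2.1,-1.1,0.001,0.0,0.101],[0,5.2,1.6,-1.1,0.0,0.0,0.1],[0,5.4,1.1,-1.1,0.0,0.0,0.101],[0,5.5,0.5,-1.1,0.0,0.0,0.101],[0,5.5,0.0,-1.0,0.0,0.0,0.1],[0,5.4,-0.6,-1.1,0.0,0.0,0.101]]
[[0,5.4,-1.2,-1.1,0.001,0.0,0.101],[0,5.2,-1.6,-1.1,0.0,0.0,0.101],[0,5.1,-2.2,-1.1,0.0,0.0,0.1],[0,4.8,-2.7,-1.1,0.0,0.0,0.101],[0,4.5,-3.1,-1.1,0.0,0.0,0.101],[0,4.1,-3.6,-1.1,0.0,0.0,0.1],[0,3.8,-4.0,-1.1,0.001,0.0,0.101]]
end [ 0.5   -0.109  0.25 ] [[-0.643, -0.766, 0.001], [-0.766, 0.643, -0.0], [-0.0, -0.0, -1.0]]
```

arm_command([
  [0,0.9,5.4,-1.1,0.0,0.0,0.101],
  [0,1.5,5.3,-1.1,0.0,0.0,0.1],
  [0,1.9,5.1,-1.1,0.0,0.0,0.101],
  [0,2.5,4.9,-1.1,0.0,0.0,0.101],
  [0,3.0,4.7,-1.1,0.0,0.0,0.1],
  [0,3.4,4.3,-1.1,0.0,0.0,0.101],
  [0,3.8,3.9,-1.1,0.0,0.0,0.101],
  [0,4.2,3.5,-1.1,0.0,0.0,0.101],
])

```text
time_s: 6.95
tcp_pos: [0.4828, -0.0285, 0.2341]
ee_rot: [[0.723, -0.691, -0.001], [-0.691, -0.723, -0.0], [-0.001, 0.001, -1.0]]
wrist_force: [0.5, -0.5, -1.1]
gripper_width: 0.089
gripper_force: 30.0
```

arm_command([
  [0,4.6,3.1,-1.1,0.0,0.0,0.1],
  [0,4.8,2.7,-1.1,0.0,0.0,0.101],
  [0,5.1,2.1,-1.1,0.0,0.0,0.101],
  [0,5.2,1.6,-1.1,0.0,0.0,0.1],
  [0,5.4,1.1,-1.1,0.0,0.0,0.101],
  [0,5.5,0.5,-1.1,0.0,0.0,0.101],
  [0,5.5,0.0,-1.0,0.0,0.0,0.1],
  [0,5.4,-0.6,-1.1,0.0,0.0,0.101],
])

```text
time_s: 7.75
tcp_pos: [0.4921, -0.0714, 0.2428]
ee_rot: [[0.003, -1.0, -0.001], [-1.0, -0.003, -0.0], [0.0, 0.001, -1.0]]
wrist_force: [0.1, -0.7, -1.4]
gripper_width: 0.088
gripper_force: 30.0
```

arm_command([
  [0,5.4,-1.2,-1.1,0.0,0.0,0.101],
  [0,5.2,-1.6,-1.1,0.0,0.0,0.101],
  [0,5.1,-2.2,-1.1,0.0,0.0,0.1],
  [0,4.8,-2.7,-1.1,0.0,0.0,0.101],
  [0,4.5,-3.1,-1.1,0.0,0.0,0.101],
  [0,4.1,-3.6,-1.1,0.0,0.0,0.1],
  [0,3.8,-4.0,-1.1,0.0,0.0,0.101],
  [0,0,0,0,0,0,0],
])

```text
time_s: 8.55
tcp_pos: [0.5005, -0.1092, 0.2506]
ee_rot: [[-0.643, -0.766, -0.001], [-0.766, 0.643, -0.0], [0.001, 0.001, -1.0]]
wrist_force: [0.3, -0.2, -1.0]
gripper_width: 0.088
gripper_force: 30.0
```

arm_command([
  [0,0,0,0,0.1,0,0],
  [0,0,0,0,0.1,0,0],
  [0,0,0,0,0.1,0,0],
  [0,0,0,0,0.1,0,0],
  [0,0,0,0,0.1,0,0],
  [0,0,0,0,0.1,0,0],
  [0,0,0,0,0.098,0,0],
  [0,0,0,0,0,0,0],
])

```text
time_s: 9.35
tcp_pos: [0.5001, -0.1138, 0.252]
ee_rot: [[-0.645, -0.611, 0.459], [-0.764, 0.509, -0.397], [0.009, -0.607, -0.795]]
wrist_force: [0.6, -2.0, -1.9]
gripper_width: 0.089
gripper_force: 30.0
```

arm_command([
  [0,0,0,0,0,0,0],
  [0,0,0,0,0,0,0],
  [0,0,0,0,0,0,0],
])

```text
time_s: 9.65
tcp_pos: [0.5034, -0.1131, 0.2547]
ee_rot: [[-0.648, -0.606, 0.462], [-0.762, 0.513, -0.395], [0.002, -0.608, -0.794]]
wrist_force: [0.7, -0.3, -0.5]
gripper_width: 0.088
gripper_force: 30.0
```

```bash
python3 - <<'E'
from h import *
s=sense(); m=camera_model("wrist"); im=capture("wrist"); sc=capture("scene")
cv2.imwrite("pics/w3.png",np.hstack([im[:,:,::-1][0:420,100:460],cv2.resize(sc[:,:,::-1][70:270,230:430],(420,420))]))
print(s["time_s"],np.round(s["tcp_pos"],4),np.round(s["ee_rot"],3).tolist(),s["gripper_force"],np.round(s["joints"],1))
ms=camera_model("scene"); t=s["tcp_pos"]; R=s["ee_rot"]
for x in [(48.5,-4,0),(63.5,-4,-20),(63.5,-4,30),(33.5,-4,-30),(33.5,-4,30),(-32.5,-4,-30),(-32.5,-4,30)]:
    p=proj(t+R@np.array(x)/1e3,ms); print(x,p, "in crop",(p-[70,230])*2.1+[0,360])
Rf=np.array([[-.643,-.766*.766,.4925],[-.766,.643*.766,-.4134],[0,-.643,-.766]])
w=np.array([.633,-.282,.28]); n=-Rf[:,1]; T=w-.115*n-Rf@np.array([.0485,-.004,0]); print(T)
plan(t,R,T,Ro.from_matrix(R.T@Rf).as_rotvec(),8,0)
E
```

```text
9.65 [ 0.5034 -0.1131  0.2547] [[-0.648, -0.606, 0.462], [-0.762, 0.513, -0.395], [0.002, -0.608, -0.794]] 29.970522802323103 [  11.    -2.1  -52.7   66.1  -31.4 -107.3]
(48.5, -4, 0) [143.5 342.8] in crop [154.35 596.88]
(63.5, -4, -20) [140.  350.7] in crop [147.   613.47]
(63.5, -4, 30) [145.5 344.1] in crop [158.55 599.61]
(33.5, -4, -30) [141.2 341.3] in crop [149.52 593.73]
(33.5, -4, 30) [147.8 333.9] in crop [163.38 578.19]
(-32.5, -4, -30) [146.5 317.1] in crop [160.65 542.91]
(-32.5, -4, 30) [152.9 310.8] in crop [174.09 529.68]
[ 0.59436154 -0.18623698  0.203483  ]
[[0,-0.4,-7.7,14.0,0.006,-0.001,0.0],[0,-0.4,-7.6,14.0,0.005,0.0,-0.001],[0,-0.4,-7.5,14.0,0.006,-0.001,0.0],[0,-0.4,-7.4,14.1,0.005,-0.001,-0.001],[0,-0.3,-7.4,14.1,0.006,-0.001,0.0],[0,-0.4,-7.3,14.2,0.005,0.0,-0.001],[0,-0.3,-7.2,14.2,0.006,-0.001,0.0],[0,-0.3,-7.2,14.2,0.006,-0.001,-0.001]]
end [ 0.5944 -0.1863  0.2035] [[-0.643, -0.587, 0.493], [-0.766, 0.492, -0.413], [0.0, -0.643, -0.766]]
```

View pics/w3.png

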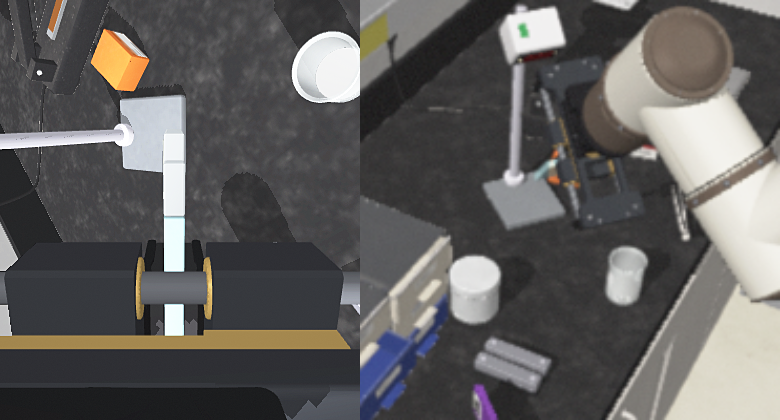

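arm_command([
  [0,-0.4,-7.7,14.0,0.006,-0.001,0.0],
  [0,-0.4,-7.6,14.0,0.005,0.0,-0.001],
  [0,-0.4,-7.5,14.0,0.006,-0.001,0.0],
  [0,-0.4,-7.4,14.1,0.005,-0.001,-0.001],
  [0,-0.3,-7.4,14.1,0.006,-0.001,0.0],
  [0,-0.4,-7.3,14.2,0.005,0.0,-0.001],
])

```text
time_s: 10.35
tcp_pos: [0.5714, -0.1686, 0.2153]
ee_rot: [[-0.644, -0.593, 0.484], [-0.765, 0.497, -0.41], [0.003, -0.634, -0.773]]
wrist_force: [0.5, 0.3, -1.0]
gripper_width: 0.094
gripper_force: 30.0
```

arm_command([
  [0,0,0,0,0,0,0],
  [0,0,0,0,0,0,0],
  [0,0,0,0,0,0,0],
])

```text
time_s: 10.65
tcp_pos: [0.5706, -0.1678, 0.2159]
ee_rot: [[-0.644, -0.593, 0.484], [-0.765, 0.497, -0.409], [0.002, -0.634, -0.773]]
wrist_force: [-1.3, 0.3, -0.3]
gripper_width: 0.09
gripper_force: 30.0
```

```bash
cat > chk.py <<'E'
from h import *
import sys
s=sense(); m=camera_model("wrist"); im=capture("wrist"); sc=capture("scene");tp=capture("top")
b=lambda x,r,c,h:cv2.resize(x[:,:,::-1][r-h:r+h,c-h:c+h],(390,400))
cv2.imwrite(sys.argv[1],np.hstack([b(sc,120,325,50),b(tp,185,400,65)]))
cv2.imwrite("pics/wl.png",im[:,:,::-1])
t=s["tcp_pos"]; R=s["ee_rot"]
print(s["time_s"],np.round(t,4),np.round(R,3).tolist(),s["gripper_force"],np.round(s["joints"],1))
Rf=np.array([[-.643,-.766*.766,.4925],[-.766,.643*.766,-.4134],[0,-.643,-.766]])
w=np.array([.633,-.282,.28]); L=t+R@[.0485,-.004,0]
print("window in label",R@np.eye(3) is None or (np.stack([R[:,0],-R[:,1],-R[:,2]]))@(w-L),"label-spot",np.linalg.norm(L-(w-.1*-Rf[:,1])))
T=w-.115*-Rf[:,1]-Rf@np.array([.0485,-.004,0]); plan(t,R,T,Ro.from_matrix(R.T@Rf).as_rotvec(),2,0)
E
python3 chk.py pics/c1.png
```

```text
10.65 [ 0.5706 -0.1678  0.2159] [[-0.644, -0.593, 0.484], [-0.765, 0.497, -0.409], [0.002, -0.634, -0.773]] 29.970738088013604 [  -9.6    7.2  -50.9   99.4  -19.1 -124.4]
window in label [-0.00118661  0.13038035 -0.02739201] label-spot 0.04169164652718087
[[0,-0.6,-7.7,14.3,0.006,-0.001,0.0],[0,-0.6,-7.6,14.4,0.005,-0.001,0.001]]
end [ 0.5943 -0.1863  0.2035] [[-0.643, -0.587, 0.492], [-0.766, 0.493, -0.413], [-0.0, -0.643, -0.766]]
```

View pics/c1.png

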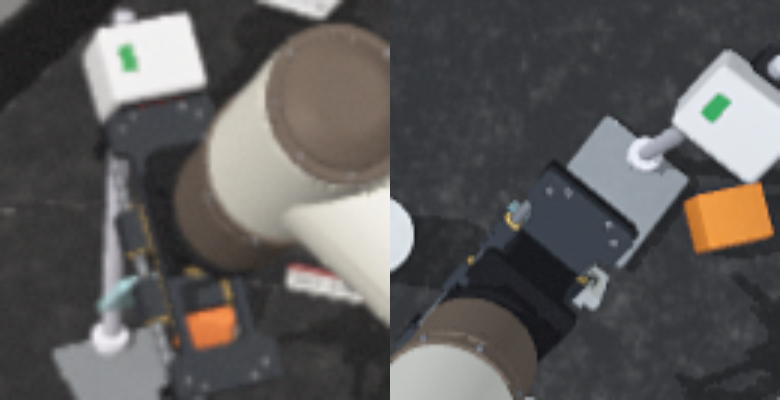

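arm_command([
  [0,-0.3,-4,7,0.003,0,0],
  [0,-0.3,-4,7,0.003,0,0],
  [0,0,0,0,0,0,0],
  [0,0,0,0,0,0,0],
])

```text
time_s: 11.2
tcp_pos: [0.5823, -0.1773, 0.21]
ee_rot: [[-0.644, -0.59, 0.487], [-0.765, 0.494, -0.413], [0.002, -0.639, -0.77]]
wrist_force: [-1.2, -0.5, -0.5]
gripper_width: 0.09
gripper_force: 30.0
```

```bash
python3 chk.py pics/c2.png
```

```text
11.2 [ 0.5823 -0.1773  0.21  ] [[-0.644, -0.59, 0.487], [-0.765, 0.494, -0.413], [0.002, -0.639, -0.77]] 29.970603394322097 [ -12.5    8.8  -49.7  105.1  -18.  -127.6]
window in label [-0.00087401  0.12235381 -0.01400185] label-spot 0.026682185910146605
[[0,-0.5,-3.7,7.3,0.003,-0.001,0.0],[0,-0.4,-3.6,7.2,0.003,-0.002,0.0]]
end [ 0.5943 -0.1862  0.2035] [[-0.643, -0.587, 0.493], [-0.766, 0.492, -0.413], [0.0, -0.643, -0.766]]
```

arm_command([
  [0,-0.4,-4.5,7,0.003,0,0],
  [0,-0.4,-4.5,6,0.003,0,0],
  [0,0,0,0,0,0,0],
  [0,0,0,0,0,0,0],
  [0,0,0,0,0,0,0],
])

```text
time_s: 11.85
tcp_pos: [0.5944, -0.1864, 0.2057]
ee_rot: [[-0.644, -0.587, 0.491], [-0.765, 0.492, -0.416], [0.002, -0.643, -0.766]]
wrist_force: [0.1, -0.3, -1.6]
gripper_width: 0.089
gripper_force: 30.0
```

```bash
python3 chk.py pics/c3.png; python3 - <<'E'
import cv2,numpy as np
a=cv2.imread("pics/c3.png");b=cv2.imread("pics/wl.png")
cv2.imwrite("pics/c3b.png",np.hstack([cv2.resize(a,(585,300)),cv2.resize(b[:,100:400],(214,300))]))
E
```

```text
11.85 [ 0.5944 -0.1864  0.2057] [[-0.644, -0.587, 0.491], [-0.765, 0.492, -0.416], [0.002, -0.643, -0.766]] 29.970785106997937 [ -14.7   10.3  -48.4  109.4  -17.1 -130.2]
window in label [ 3.32905086e-06  1.13478918e-01 -1.75393632e-03] label-spot 0.013572737058465767
[[0,0.0,0.8,0.8,0.0,-0.001,0.0],[0,-0.1,0.7,0.8,0.0,-0.002,0.001]]
end [ 0.5944 -0.1862  0.2035] [[-0.643, -0.586, 0.493], [-0.766, 0.493, -0.413], [-0.001, -0.643, -0.766]]
```

View pics/c3b.png

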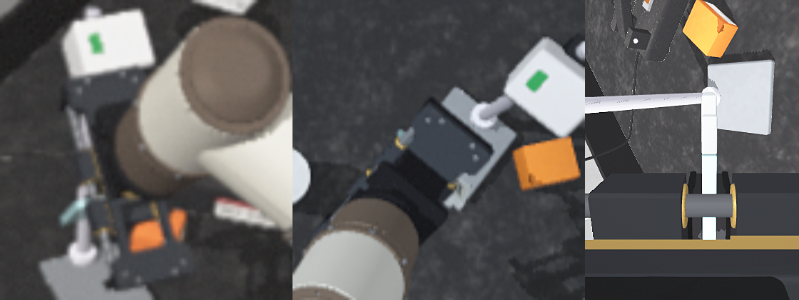

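```bash
python3 -c "
from station import *
print(finish_job()); print(sense()['time_s'])"
```

```text
the job is handed in; nothing more can be done
None
the job is handed in; nothing more can be done
```

I handed in the job with the notched plate held by its clear glass, label up and facing the scanner window. By my own measurement the label is about 11 cm from the window and 14 mm from the scan spot; `finish_job()` returned no verdict.

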